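# Feed a used battery into a collection box past its sprung flap

### The job

The used block battery has been set down on the intake shelf of the wooden battery collection box. With one finger push the box's sprung brass flap open, hold it open with that finger, and with the other finger push the battery over the edge of the shelf so that it drops into the box; never pick the battery up. Then take the hand away so that the flap falls shut, leaving everything else on the desk where it is.

Things in the scene. Friction and masses are not known exactly. Their poses are not given: they have to be found in the camera images.
- collection_box: wooden battery box, 180 (x) x 206 (y) x 145 mm high, fixed; origin: centre of its underside, -x its front, z up. Level intake shelf, top at z = 95 mm, from x = -90 to -15 mm; the mouth lies behind it. Side boards (inner faces y = +-96 mm) stand 10 mm above the shelf and rise beside the flap to the hood (x over 46 mm, top z = 145 mm). Hollow inside, floor at z = 10 mm
- shelf_edge (a point): middle of the shelf's inner edge, on the shelf's top face (box frame -15, 0, 95 mm); the battery must go over this edge, in the direction of the box's +x. Axes as the box
- flap (a joint): brass flap over the mouth, 186 mm wide (y), 72 mm from hinge to lip, hinged at its top edge. 0 = shut: it slopes down at 36 deg from the hinge towards the robot, lip at the shelf's edge. Value (rad, to 1.2) grows as the lip swings down and inward; 0.94 = hanging vertical. A spring shuts it: 0.09 N m to start, 0.15 N m at 1 rad (2 to 4 N pushed at mid-length)
- flap_hinge (a point): middle of the flap's hinge line (box frame 45, 0, 139 mm), a brass tube of 4 mm radius running along y; a finger cannot pass through it. Axes as the box
- flap_lip (a point): middle of the flap's lower edge, moves with the flap
- battery_center (a point): centre of the used block battery, the only loose thing on the shelf: a steel-cased block 26.5 (x) x 45 (y) x 17.5 mm (z), 46 g, lying flat, with two snap contacts standing 3 mm out of its +y end; in front of the mouth, its long side roughly along the shelf's edge
- desk_clock: round brass desk clock on a walnut foot, 35 x 80 x 87 mm, bystander; origin under its centre
- mug: white mug on a coaster, 84 x 123 x 91 mm, bystander; origin under its centre
- notebook: black notebook lying flat, 148 x 110 x 16 mm, bystander; origin under its centre
- fountain_pen: black fountain pen lying on the notebook, 132 mm long along its y, 14 mm thick, bystander; origin under its centre
- eraser: eraser in a card sleeve, 21 x 52 x 12 mm, bystander; origin under its centre
- stapler: black stapler, 36 x 153 x 44 mm, bystander; origin under its centre
- binder_clip: black binder clip standing on its jaws, 32 x 31 x 43 mm, bystander; origin under its centre
Not all that is in view belongs to the job. What is shaped like the part that bears battery_center but purple is not meant.

How it is judged:
On the way, in this order (a step that is already met when the one before it is completed fails the run):
1. a finger has pushed the flap open while the battery still lies on the shelf (value of joint flap above 0.15 rad and contact force between the fingers and flap above 0.2 N and x of battery_center in the frame of shelf_edge below -0.008 m and z of battery_center in the frame of shelf_edge above 0.004 m), for 0.1 s.
2. the battery has dropped through the mouth while a finger still holds the flap open (z of battery_center in the frame of shelf_edge below -0.015 m and value of joint flap above 0.15 rad and contact force between the fingers and flap above 0.2 N), for 0.1 s.
At the end, for the whole second after the job is handed in: the battery rests inside the box (its centre at least 25 mm below the shelf's top, between the box's walls, slower than 0.02 m/s) and the flap is shut again (under 0.05 rad) (z of battery_center in the frame of shelf_edge below -0.025 m and x of battery_center in the frame of collection_box between -0.085 and 0.085 m and y of battery_center in the frame of collection_box between -0.098 and 0.098 m and linear speed of battery below 0.02 m/s and value of joint flap below 0.05 rad); the robot touches nothing.
It fails at once if the battery is lifted: its centre more than 16 mm above where it lies on the shelf (z of battery_center in the frame of shelf_edge above 0.025 m).
It fails at once if the battery is pushed off the box onto the desk (x of battery_center in the frame of collection_box below -0.095 m or y of battery_center in the frame of collection_box above 0.105 m or y of battery_center in the frame of collection_box below -0.105 m).
It fails at once if another thing on the desk is moved by more than 15 mm (distance of any of desk_clock, mug, notebook, fountain_pen, eraser, stapler, binder_clip from where it was at the start of the episode above 0.015 m).
It also fails if it takes over 35 s, if anything falls off the work surface, if the arm or the gripper's body presses on something with over 40 N, if the wrist force passes 120 N, or if a joint passes its speed limit or range.

### The arm

A 6-joint arm with a two-finger parallel gripper is mounted at the origin on the work surface; the furniture and walls round the work are solid. World frame = base frame: x ahead of the robot, y to its left, z up, the work surface at z = 0. Lengths are in m, angles in rad, forces in N, time in s.
With the tool pointing down it reaches from about 0.4 to 0.925 m from the base axis. Payload 12.5 kg.
Tool frame: the origin (TCP) lies at the very end of the fingers, on their centre line; the grasp point (between the pads) lies 19 mm behind it; z points along the fingers, y is the direction in which the jaws open and shut (so a half turn about z gives the same grasp; the last joint's range is limited). The gripper opens to 95 mm and grips with 3 to 60 N. Pads are 20 mm wide; open, the fingers measure 119 mm over their backs; the gripper's body (75 mm by 180 mm) begins 59 mm behind the grasp point.
Start: joints at [1.236, 0.491, 1.559, -0, 1.092, -0.106], TCP at [0.142, 0.609, 0.215] pointing down, gripper open.
Joint ranges: [-3.1, 3.1], [-0.84, 2.19], [0.05, 2.79], [-1.13, 4.28], [0.06, 2.93], [-2.69, 2.69]. Speed limits (rad/s): [2.22, 2.22, 2.79, 3.14, 3.14, 3.14].

### API

Orientations are given as a rotation vector (axis times angle).
In Python, from station import robot gives the robot as it stands.
- The arm moves only by the tool servo_tool, never from a script. Its argument "steps" is a list of rows, each a list of 4 numbers: the shift along the world's x, y, z in m, then the turn about the world's z in degrees. A call has 1 to 8 rows; each row shifts and turns the commanded pose from where the row before left it; what a row does not reach is not made up. A row lasts 1/10 s, in which the tool goes at most 50 mm and 8.59 degrees, less where a joint would pass 70% of its speed; a pose out of reach is approached as far as the arm can. A call is refused whole if a number of a shift passes 0.05 or a number of a turn 8.59, either way. A call with a gripper value outside its range is refused whole. "hand" is the finger opening in m, from 0 to 0.0951, set as the call begins (left out, the last holds). The fingers move at their own pace and stop on an object; "squeeze" is the grip in N (left out, the last holds). Time passes only in rows, so rows that do not move let the fingers close. It gives the time, the measured TCP pose, the force and the opening at its end, in the units of the state.
- robot.get_obs(): the state, without advancing time (a new reading comes with each control period).
- robot.snapshot(name): name is "side" or "top" or "wrist"; returns the picture (420x560x3 uint8, red, green, blue); there is no depth.
- robot.camera_model(name): a dict with "vfov" (degrees; the focal length in pixels is half the picture's height over the tangent of half this angle, whatever the lens; pixels are square), "cx", "cy" (the principal point, pixels), "distortion" ([k1, k2, p1, p2, k3] as OpenCV has them; the pictures are not rectified), "extrinsics" (4x4, takes a point from world to camera coordinates). Camera axes: x right, y down, z forward; pixel columns grow to the right and rows downward; lengths in m; the calibration is good to about 2 mm. A picture is of the moment at which its call begins: read the wrist's pose just before it. camera_model takes no time and is no camera call; for the wrist camera it gives the pose at the moment of the call.
- robot.hand_in(): hands the job in, once; it reports no verdict.
The state is a dict: "time": time; "joints": joint angles; "dq": joint speeds; "joint_efforts": joint torques, N m; "eef_pos": TCP position; "eef_rot": TCP orientation; "force": force on the tool from outside, world axes, zero at the start; "ft_torque": the same for the moment, N m; "width": finger opening in m.
Only numpy, scipy, OpenCV 4.12 (cv2) and the standard library are available. Lean on these libraries where they do the work, as an engineer would, in place of code of your own. Each camera call takes 0.05 s, during which the arm holds its last target.

## Working session

There is one attempt and no reset: what is moved stays moved. The work goes in short steps, Python scripts to look and compute and a tool call to move; the robot and the scene stay as the last step left them, time stands still between calls to the robot, and variables do not carry over. Pictures are saved under pics/ and viewed, and the job is handed in when it is done.

Besides the shell and the picture viewer there is one more tool, called after "Request:" as a command line: name --pt "numbers of a row" for each row, then --argument value for the rest. servo_tool: Moves the arm, as the interface text tells. Its arguments: {"type":"object","properties":{"steps":{"type":"array","items":{"type":"array","items":{"type":"number"}}},"hand":{"type":"number"},"squeeze":{"type":"number"}},"required":["steps"]}

```bash
mkdir -p pics; ls; python3 - <<'E'
from station import robot
import cv2,numpy as np
for n in ["side","top","wrist"]:
    m=robot.camera_model(n); print(n,m["vfov"],m["cx"],m["cy"],m["distortion"],np.round(m["extrinsics"],4).tolist())
    cv2.imwrite(f"pics/{n}0.png",robot.snapshot(n)[:,:,::-1])
print(robot.get_obs())
E
```

```text
pics
side 51.21705628944398 284.11053244342077 211.41355365715728 [-0.10467549  0.          0.          0.          0.        ] [[-0.9983, -0.0583, -0.0048, 0.4451], [-0.0258, 0.5127, -0.8582, 0.1008], [0.0525, -0.8566, -0.5133, 1.0966], [0.0, 0.0, 0.0, 1.0]]
top 56.52796792332195 278.50132622968533 213.4895758129946 [-0.06017001  0.          0.          0.          0.        ] [[-0.003, -1.0, 0.0027, 0.0381], [-0.9973, 0.0028, -0.0727, 0.4385], [0.0727, -0.0029, -0.9973, 1.06], [0.0, 0.0, 0.0, 1.0]]
wrist 59.097887697356555 280.4256310466019 211.06633968819537 [-0.06319101  0.          0.          0.          0.        ] [[0.227, 0.9739, 0.0001, -0.6243], [0.9389, -0.2189, 0.2654, -0.0299], [0.2585, -0.0601, -0.9641, 0.3897], [0.0, 0.0, 0.0, 1.0]]
{'time': 0.15, 'joints': array([ 1.23638906e+00,  4.91406659e-01,  1.55926276e+00, -2.25896661e-05,
        1.09170643e+00, -1.05583119e-01]), 'dq': array([-0.0006392 , -0.00043626, -0.00200706, -0.00153636, -0.00088491,
       -0.00058185]), 'joint_efforts': array([ 1.49075280e-03, -6.12898707e+01, -2.58279526e+01,  6.92356308e-02,
        4.73056280e-02, -7.01442445e-05]), 'eef_pos': array([0.14169167, 0.60856654, 0.21422104]), 'eef_rot': array([-3.58618899e-01, -3.12090443e+00,  1.20741430e-03]), 'force': array([-0.55758035, -0.26358151, -0.21827811]), 'ft_torque': array([0.0274451 , 0.02186618, 0.00220853]), 'width': 0.09506284192045691}
```

View pics/side0.png

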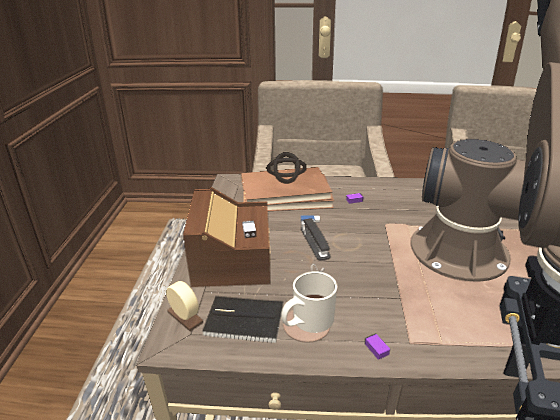

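View pics/top0.png

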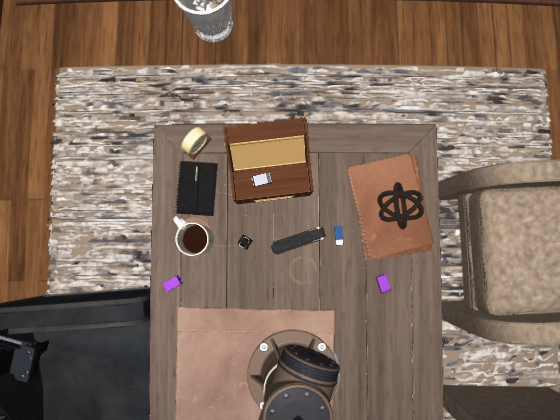

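View pics/wrist0.png

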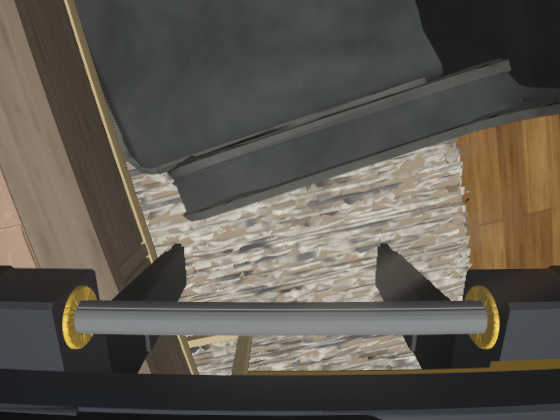

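The top picture shows the box around (269,160) with the flap behind its shelf and the battery at (262,180). The side picture has the battery at (249,229). I'll enlarge both.

```bash
python3 - <<'E'
import cv2
a=cv2.imread("pics/top0.png")[105:215,215:325]; cv2.imwrite("pics/top0c.png",cv2.resize(a,(770,770),interpolation=cv2.INTER_CUBIC)[:600])
cv2.imwrite("pics/top0c.png",cv2.resize(a,None,fx=5.45,fy=5.45,interpolation=cv2.INTER_CUBIC))
a=cv2.imread("pics/side0.png")[180:295,175:285]; cv2.imwrite("pics/side0c.png",cv2.resize(a,None,fx=5,fy=5,interpolation=cv2.INTER_CUBIC))
E
```

```text
(no output)
```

View pics/top0c.png

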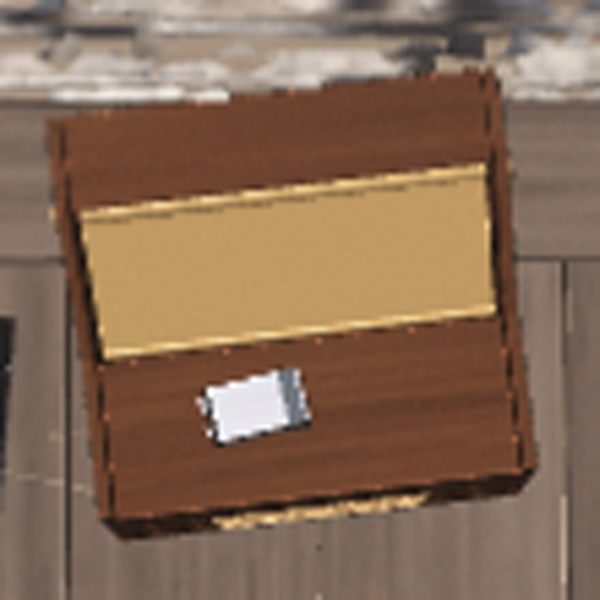

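View pics/side0c.png

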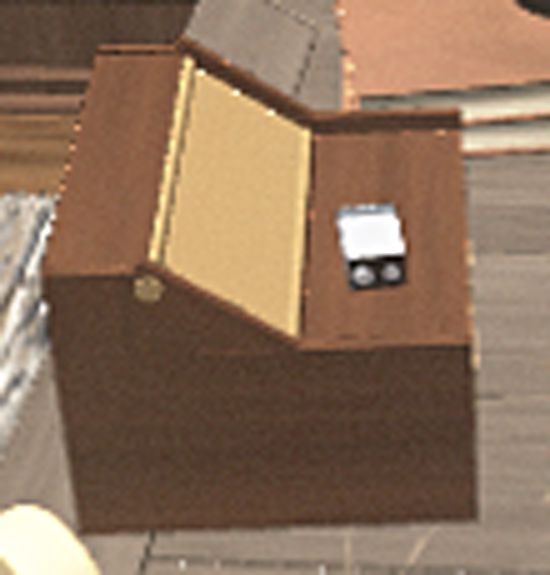

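```bash
cat > h.py <<'E'
import numpy as np,cv2
from scipy.optimize import least_squares
from station import robot
def proj(m,P):
    E=np.array(m["extrinsics"]);f=210/np.tan(np.radians(m["vfov"])/2)
    K=np.array([[f,0,m["cx"]],[0,f,m["cy"]],[0,0,1.]])
    return cv2.projectPoints(np.array(P,float).reshape(-1,3),cv2.Rodrigues(E[:3,:3])[0],E[:3,3],K,np.array(m["distortion"],float))[0].reshape(-1,2)
def b2w(p,P):
    c,s=np.cos(p[2]),np.sin(p[2]);P=np.array(P,float).reshape(-1,3)
    return P@np.array([[c,s,0],[-s,c,0],[0,0,1]])+[p[0],p[1],0]
E
python3 - <<'E'
from h import *
mt,ms=robot.camera_model("top"),robot.camera_model("side")
T=[((90,103,145),(48,120)),((90,-103,145),(493,72)),((-90,103,105),(107,522)),((-90,-103,105),(537,470)),((-13.2,93,96.7),(103,358)),((-13.2,-93,96.7),(496,312)),((45,93,143),(80,212)),((45,-93,143),(487,165))]
S=[((-90,103,105),(470,345)),((-90,103,0),(475,520)),((90,103,0),(82,530)),((90,103,145),(45,275)),((90,-103,145),(100,47)),((-90,-103,105),(462,108))]
uv=lambda L,s,o:(np.array([l[1] for l in L])+.5)/s-.5+o
P3=lambda L:np.array([l[0] for l in L])/1000
ut,us=uv(T,5.45,[215,105]),uv(S,5,[175,180])
f=lambda p,w=(1,1):np.concatenate([w[0]*(proj(mt,b2w(p,P3(T)))-ut).ravel(),w[1]*(proj(ms,b2w(p,P3(S)))-us).ravel()])
for w in [(1,1),(1,0),(0,1)]:
    r=least_squares(f,[.65,.05,.1],args=(w,)); print(w,r.x,np.degrees(r.x[2]))
    if w==(1,1): p=r.x; print(np.round(r.fun.reshape(-1,2),1).tolist())
# battery: in box frame x,y,yaw
bt=uv([(0,c) for c in [(205,395),(298,370),(310,418),(218,443)]],5.45,[215,105])
bs=uv([(0,c) for c in [(350,290),(408,282)]],5,[175,180])
def g(q):
    tc=b2w(q,[(.01325,.0225,0),(.01325,-.0225,0),(-.01325,-.0225,0),(-.01325,.0225,0)])+[0,0,.1125]
    bc=b2w(q,[(.01325,.0225,0),(-.01325,.0225,0)])+[0,0,.095]
    return np.concatenate([(proj(mt,b2w(p,tc))-bt).ravel(),(proj(ms,b2w(p,bc))-bs).ravel()])
r=least_squares(g,[-.05,0,0]); print("batt",r.x,np.degrees(r.x[2]),np.round(r.fun.reshape(-1,2),1).tolist())
E
```

```text
(1, 1) [0.56848182 0.06042797 0.11232638] 6.43582773648831
[[-0.0, -0.5], [1.0, -1.1], [-1.4, -0.7], [0.4, -0.4], [0.4, -0.2], [0.1, 0.0], [0.1, 0.0], [0.3, 0.2], [1.0, -1.2], [1.1, 1.5], [0.1, 2.2], [-0.6, 0.0], [0.2, -0.6], [0.5, -1.0]]
(1, 0) [0.56763385 0.06067328 0.11730831] 6.721270907468968
(0, 1) [0.5694452  0.05906975 0.10807933] 6.19248968609105
batt [-0.04662166  0.02374315  0.12036287] 6.896284268537848 [[-0.2, -1.3], [0.1, -0.8], [0.3, 0.5], [-0.2, 0.0], [0.6, -0.1], [0.7, 0.3]]
```

```bash
cat >> h.py <<'E'
BOX=np.array([.5683,.0604,.1135])
def tcp(xF,phi,yc,L=.107):
    """front finger centre x, phi deg, y of rear pushing corner (box frame) -> world TCP xy, jaw yaw deg, rear/front centres"""
    f=np.radians(phi);d=np.array([np.cos(f),-np.sin(f)])
    off=np.array([.006*np.cos(f)+.01*np.sin(f),-.006*np.sin(f)+.01*np.cos(f)])
    ry=yc-off[1]; rear=np.array([xF-L*d[0],ry]); front=rear+L*d; m=(rear+front)/2
    w=b2w(BOX,[(*m,0)])[0,:2]
    return w,np.degrees(BOX[2])-phi,rear+off,front+[off[0],0]
def yaw(o):
    R=cv2.Rodrigues(np.array(o["eef_rot"]))[0]; return np.degrees(np.arctan2(R[1,1],R[0,1])),R
E
python3 - <<'E'
from h import *
for a in [(-.002,20,.0237),(.02,20,.0237),(.024,30,.0237),(.022,40,.0237),(.02,50,.0237),(.02,57,.0237)]: print(a,[np.round(v,4) for v in tcp(*a)])
o=robot.get_obs();print(yaw(o)[0])
E
```

```text
(-0.002, 20, 0.0237) [array([0.5166, 0.0525]), np.float64(-13.4969), array([-0.0935,  0.0237]), array([ 0.0071, -0.0202])]
(0.02, 20, 0.0237) [array([0.5384, 0.055 ]), np.float64(-13.4969), array([-0.0715,  0.0237]), array([ 0.0291, -0.0202])]
(0.024, 30, 0.0237) [array([0.5471, 0.0492]), np.float64(-23.4969), array([-0.0585,  0.0237]), array([ 0.0342, -0.0355])]
(0.022, 40, 0.0237) [array([0.5511, 0.0439]), np.float64(-33.4969), array([-0.0489,  0.0237]), array([ 0.033 , -0.0489])]
(0.02, 50, 0.0237) [array([0.5562, 0.0398]), np.float64(-43.4969), array([-0.0373,  0.0237]), array([ 0.0315, -0.0601])]
(0.02, 57, 0.0237) [array([0.5617, 0.0379]), np.float64(-50.4969), array([-0.0266,  0.0237]), array([ 0.0317, -0.0665])]
76.88994058091083
```

Request:
servo_tool --pt "0.03 -0.05 0.01 -8.5" --pt "0.03 -0.05 0.01 -8.5" --pt "0.03 -0.05 0 -8.5" --pt "0.03 -0.05 0 -8.5" --pt "0.03 -0.05 0 -8.5" --pt "0.03 -0.05 0 -8.5" --pt "0.03 -0.05 0 -8.5" --pt "0.03 -0.05 0 -8.5" --hand 0.095

```text
time: 0.95
eef_pos: [0.3473, 0.2652, 0.2317]
eef_rot: [2.049, 2.381, 0.0]
force: [0.5, 0.1, 0.5]
width: 0.0952
```

Request:
servo_tool --pt "0.034 -0.039 0 -5.6" --pt "0.034 -0.039 0 -5.6" --pt "0.034 -0.039 0 -5.6" --pt "0.033 -0.039 0 -5.6" --pt "0 0 0 0" --pt "0 0 0 0" --pt "0 0 0 0"

```text
time: 1.65
eef_pos: [0.4769, 0.1163, 0.2314]
eef_rot: [-2.466, -1.946, 0.001]
force: [0.1, -0.0, -0.2]
width: 0.0948
```

```bash
python3 - <<'E'
from h import *
o=robot.get_obs();print(o["time"],o["eef_pos"],yaw(o)[0],o["joints"])
cv2.imwrite("pics/w1.png",robot.snapshot("wrist")[:,:,::-1])
m=robot.camera_model("wrist"); np.save("w1.npy",m["extrinsics"])
P=b2w(BOX,np.array([(-13.2,93,96.7),(-13.2,-93,96.7),(45,93,143),(45,-93,143),(-90,96,105),(-90,-96,105)])/1000)
print(np.round(proj(m,P),0).tolist())
E
```

```text
1.65 [0.47689636 0.11633336 0.23141469] -13.435255329218961 [1.04544264e-01 2.81618429e-01 1.85617250e+00 1.40314966e-04
 1.00447430e+00 3.38958344e-01]
[[351.0, 141.0], [408.0, 329.0], [444.0, 118.0], [493.0, 338.0], [261.0, 171.0], [333.0, 361.0]]
```

View pics/w1.png

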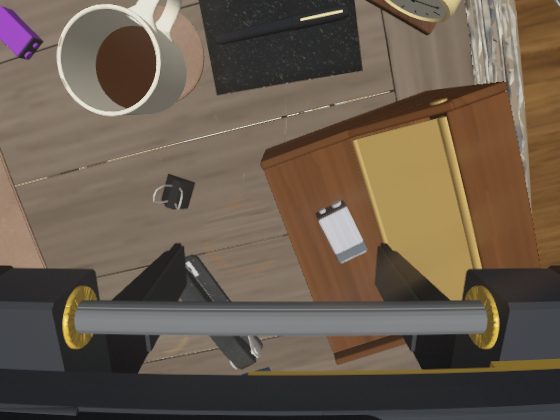

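The wrist picture shows the lip's +y end at about (355,141) and the hinge's at (443,118), against predictions of (351,141) and (444,118). The battery is around (342,231). I'll refine its position from this picture.

```bash
python3 - <<'E'
import cv2
a=cv2.imread("pics/w1.png")[190:275,300:400]; cv2.imwrite("pics/w1c.png",cv2.resize(a,None,fx=7,fy=7,interpolation=cv2.INTER_CUBIC))
E
```

```text
(no output)
```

View pics/w1c.png

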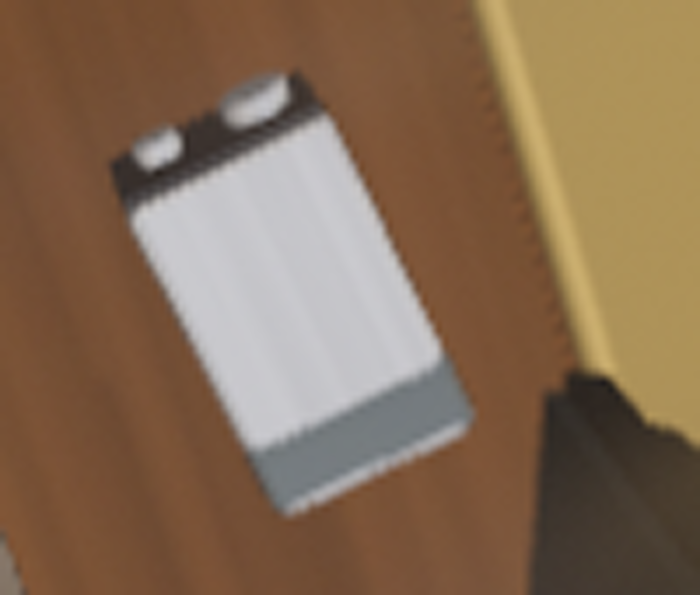

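```bash
python3 - <<'E'
from h import *
m=robot.camera_model("wrist"); m["extrinsics"]=np.load("w1.npy")
C=np.array([(330,115),(130,215),(470,412),(285,503)],float); U=(C+.5)/7-.5+[300,190]
k=np.array([(.01325,.0225,0),(-.01325,.0225,0),(.01325,-.0225,0),(-.01325,-.0225,0)])
g=lambda q:(proj(m,b2w(BOX,b2w(q,k)+[0,0,.1125]))-U).ravel()
r=least_squares(g,[-.046,.024,.1]);print(r.x,np.degrees(r.x[2]),np.round(r.fun,1))
o=robot.get_obs();print(o["eef_pos"],yaw(o)[0])
E
```

```text
[-0.04425352  0.02477678  0.13664292] 7.829062334068127 [-0.5 -2.1 -1.4 -1.7  2.1  1.7 -0.1  2.5]
[0.47685429 0.11662249 0.23155764] -13.397328450809942
```

Request:
servo_tool --pt "0.01 -0.016 -0.01 0" --pt "0.01 -0.016 -0.01 0" --pt "0.01 -0.016 -0.01 0" --pt "0.01 -0.016 -0.01 0" --pt "0 0 0 0" --pt "0 0 0 0"

```text
time: 2.3
eef_pos: [0.5171, 0.0527, 0.1917]
eef_rot: [-2.466, -1.946, 0.0]
force: [0.8, 0.3, 1.0]
width: 0.0951
```

Request:
servo_tool --pt "0 0 -0.025 0" --pt "0 0 -0.025 0" --pt "0 0 -0.02 0" --pt "0 0 -0.012 0" --pt "0 0 -0.009 0" --pt "0 0 0 0" --pt "0 0 0 0"

```text
time: 3.0
eef_pos: [0.5176, 0.052, 0.1011]
eef_rot: [2.467, 1.945, 0.0]
force: [-1.4, -0.2, 1.0]
width: 0.0948
```

```bash
python3 - <<'E'
from h import *
o=robot.get_obs();print(o["time"],o["eef_pos"],yaw(o)[0],o["force"])
a=robot.snapshot("side")[170:300,165:305,::-1];b=robot.snapshot("wrist")[:,:,::-1]
cv2.imwrite("pics/s2.png",cv2.resize(a,None,fx=4.5,fy=4.5,interpolation=cv2.INTER_CUBIC));cv2.imwrite("pics/w2.png",b)
E
```

```text
3.0 [0.51757638 0.05199383 0.10109391] -13.488106664350807 [-1.39163115 -0.16721074  0.96165164]
```

View pics/s2.png

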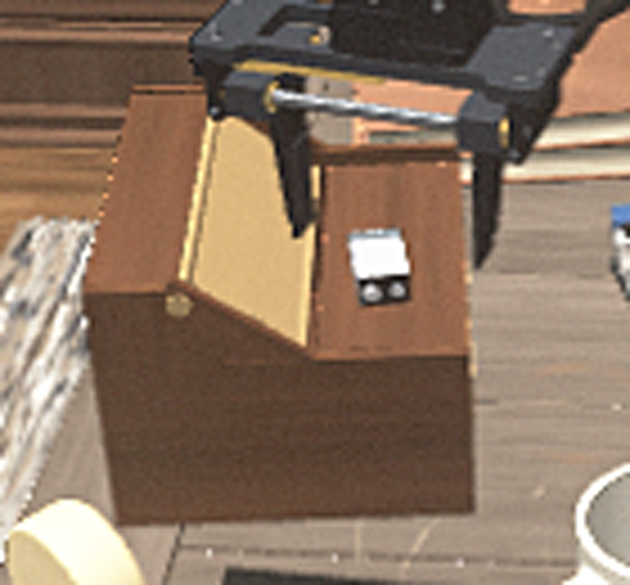

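View pics/w2.png

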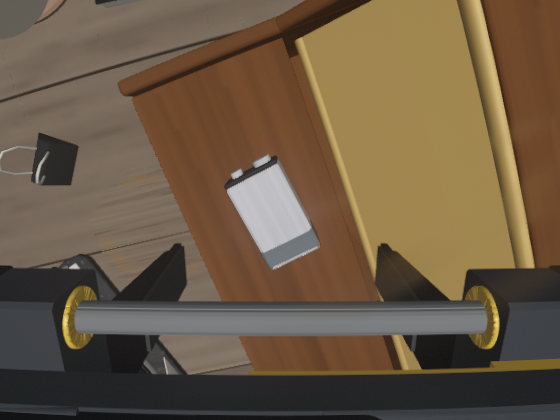

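The flap is slightly opened by the front finger (tip at about (298,232) in the side crop), and the rear finger is clear of the shelf's front. Now I push further in.

Request:
servo_tool --pt "0.006 0.001 0 0" --pt "0.006 0.001 0 0" --pt "0.005 0.001 0 0" --pt "0.005 0.0 0 0" --pt "0 0 0 0" --pt "0 0 0 0"

```text
time: 3.7
eef_pos: [0.5399, 0.0548, 0.1006]
eef_rot: [2.467, 1.945, 0.001]
force: [-1.6, -0.4, 2.0]
width: 0.0952
```

```bash
cat > look.py <<'E'
import sys
from h import *
n=sys.argv[1]
o=robot.get_obs();print(o["time"],o["eef_pos"],yaw(o)[0],o["force"],o["joints"][5])
a=robot.snapshot("side")[170:300,165:305,::-1];b=robot.snapshot("wrist")[:,:,::-1]
a=cv2.resize(a,None,fx=3,fy=3,interpolation=cv2.INTER_CUBIC);b=cv2.resize(b,(520,390))
cv2.imwrite(f"pics/{n}.png",np.hstack([cv2.resize(a[:,:],(280,260)),b[:260] if 0 else cv2.resize(b,(347,260))]) if 0 else np.hstack([a[:390,70:350],b]))
E
python3 look.py c3
```

```text
3.7 [0.53993349 0.05475693 0.10060684] -13.50651350031287 [-1.5948336  -0.38862329  1.99409351] 0.21511293416874558
```

View pics/c3.png

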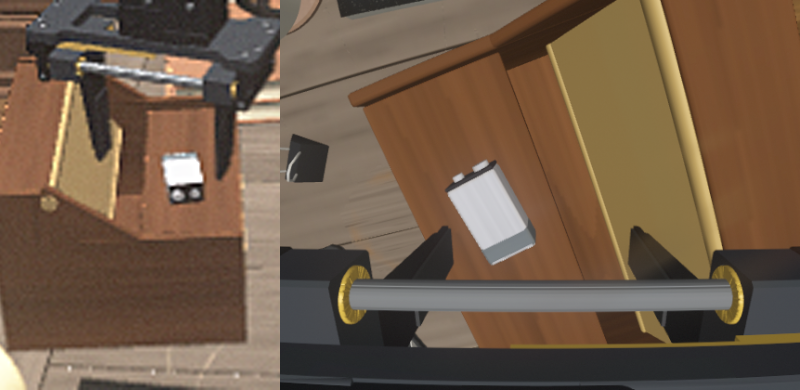

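The flap is well open, with the lip standing clear of the shelf edge, and the battery is undisturbed. Next I compute the combined turning push.

```bash
python3 - <<'E'
from h import *
for a in [(.0215,20),(.024,28),(.025,36),(.025,44),(.025,52),(.025,60),(.025,68)]: print(a,[np.round(v,4) for v in tcp(*a,.0243)])
E
```

```text
(0.0215, 20) [array([0.5399, 0.0558]), np.float64(-13.4969), array([-0.07  ,  0.0243]), array([ 0.0306, -0.0196])]
(0.024, 28) [array([0.546, 0.051]), np.float64(-21.4969), array([-0.0605,  0.0243]), array([ 0.034 , -0.0319])]
(0.025, 36) [array([0.5515, 0.0467]), np.float64(-29.4969), array([-0.0508,  0.0243]), array([ 0.0357, -0.0432])]
(0.025, 44) [array([0.5567, 0.0431]), np.float64(-37.4969), array([-0.0407,  0.0243]), array([ 0.0363, -0.0531])]
(0.025, 52) [array([0.5626, 0.0403]), np.float64(-45.4969), array([-0.0293,  0.0243]), array([ 0.0366, -0.0614])]
(0.025, 60) [array([0.569 , 0.0385]), np.float64(-53.4969), array([-0.0168,  0.0243]), array([ 0.0367, -0.0682])]
(0.025, 68) [array([0.5759, 0.0376]), np.float64(-61.4969), array([-0.0036,  0.0243]), array([ 0.0365, -0.0731])]
```

Request:
servo_tool --pt "0.003 -0.002 0 -4" --pt "0.003 -0.002 0 -4" --pt "0.003 -0.002 0 -4" --pt "0.0025 -0.002 0 -4" --pt "0 0 0 0"

```text
time: 4.3
eef_pos: [0.551, 0.0465, 0.1005]
eef_rot: [2.715, 1.581, -0.001]
force: [-1.8, -2.3, 1.2]
width: 0.0951
```

```bash
python3 look.py c4
```

```text
4.3 [0.55103571 0.04650181 0.1005044 ] -29.58043534288419 [-1.82170128 -2.32614308  1.2093053 ] 0.4813541142691574
```

View pics/c4.png

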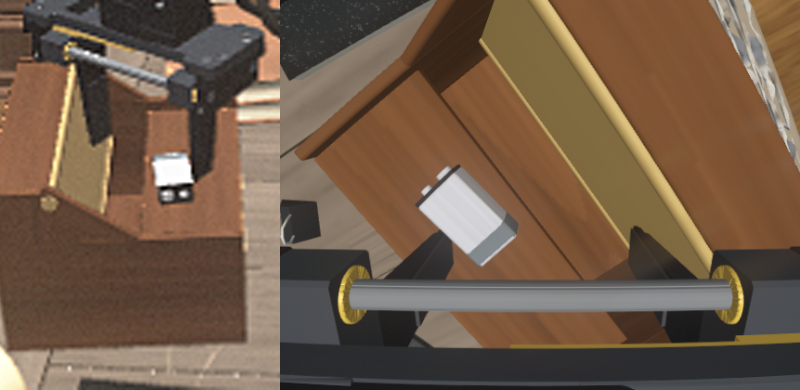

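The finger contacts the middle of the battery's long side, at about (450,238). I'll continue.

Request:
servo_tool --pt "0.0026 -0.0018 0 -4" --pt "0.0026 -0.0018 0 -4" --pt "0.003 -0.0014 0 -4" --pt "0.003 -0.0014 0 -4" --pt "0 0 0 0"

```text
time: 4.9
eef_pos: [0.5623, 0.0403, 0.1005]
eef_rot: [-2.907, -1.19, 0.0]
force: [-2.5, -1.6, 0.8]
width: 0.0951
```

```bash
python3 look.py c5
```

```text
4.9 [0.56225406 0.04033209 0.10050806] -45.48458046799814 [-2.48539852 -1.63362289  0.76193268] 0.7484198432774481
```

View pics/c5.png

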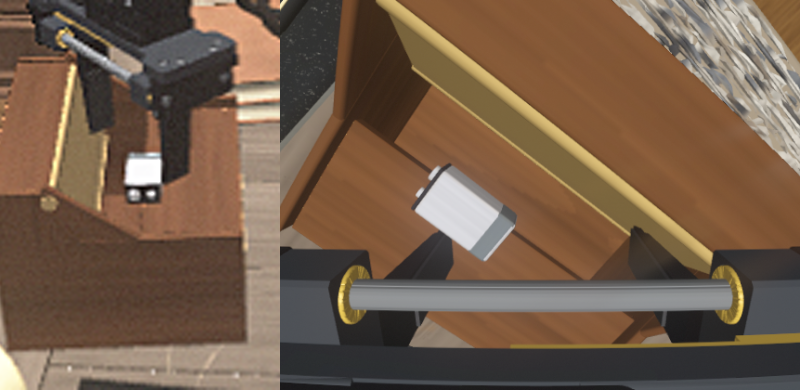

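The battery is now partly over the edge and still square to it. I'll continue pushing.

Request:
servo_tool --pt "0.0032 -0.0009 0 -4" --pt "0.0032 -0.0009 0 -4" --pt "0.0034 -0.0005 0 -4" --pt "0.0034 -0.0004 0 -4" --pt "0 0 0 0"

```text
time: 5.5
eef_pos: [0.5755, 0.0378, 0.1005]
eef_rot: [-3.044, -0.775, 0.0]
force: [-3.3, -0.9, 1.4]
width: 0.0951
```

```bash
python3 look.py c6
```

```text
5.5 [0.57549959 0.03780232 0.10048998] -61.44271935556409 [-3.31380771 -0.93057962  1.39894686] 1.0234436754364005
```

View pics/c6.png

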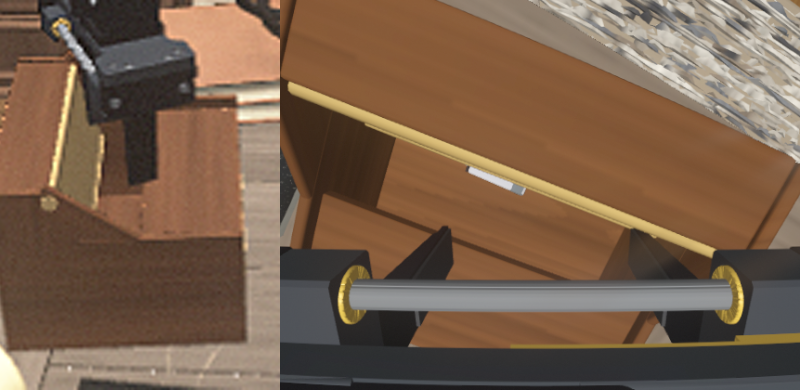

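The battery has dropped into the box; it shows at (497,180), partly under the flap. I'll hold briefly and look again.

Request:
servo_tool --pt "0 0 0 0" --pt "0 0 0 0" --pt "0 0 0 0"

```text
time: 5.9
eef_pos: [0.5754, 0.0377, 0.1006]
eef_rot: [-3.045, -0.774, 0.0]
force: [-3.1, 0.3, -0.9]
width: 0.0951
```

```bash
python3 - <<'E'
from h import *
o=robot.get_obs();print(o["time"],o["eef_pos"],yaw(o)[0],o["force"])
b=robot.snapshot("wrist")[:,:,::-1]; m=robot.camera_model("wrist")
for z in (.0275,.06):
  print(z,np.round(proj(m,b2w(BOX,[(x,.02,z) for x in(0,.02,.04,.06)])),0).tolist(), np.round(proj(m,b2w(BOX,[(.02,y,z) for y in(-.02,.0,.02,.04)])),0).tolist())
cv2.imwrite("pics/w7.png",cv2.resize(b[80:280,50:450],None,fx=2,fy=2,interpolation=cv2.INTER_CUBIC))
E
```

```text
5.9 [0.5754298  0.03766269 0.1005629 ] -61.46767198459511 [-3.05848826  0.33742864 -0.85246603]
0.0275 [[218.0, 205.0], [228.0, 178.0], [238.0, 150.0], [249.0, 121.0]] [[284.0, 200.0], [256.0, 189.0], [228.0, 178.0], [199.0, 167.0]]
0.06 [[209.0, 219.0], [220.0, 188.0], [232.0, 156.0], [244.0, 122.0]] [[284.0, 213.0], [252.0, 200.0], [220.0, 188.0], [188.0, 175.0]]
```

View pics/w7.png

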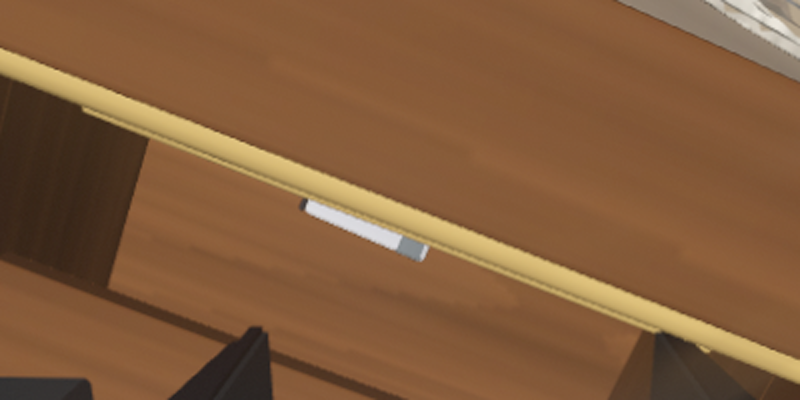

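The length of the visible strip (about 67 px) fits the battery lying on the floor at z≈0.027 and x≈0.04. Now I retreat backwards, then up.

Request:
servo_tool --pt "-0.01 -0.001 0 0" --pt "-0.015 -0.0015 0 0" --pt "-0.015 -0.0015 0 0" --pt "-0.01 -0.001 0 0" --pt "0 0 0.03 0" --pt "0 0 0.04 0" --pt "0 0 0.04 0" --pt "0 0 0 0"

```text
time: 6.75
eef_pos: [0.5275, 0.0325, 0.2154]
eef_rot: [3.042, 0.773, 0.014]
force: [0.2, -0.9, -0.7]
width: 0.0948
```

Request:
servo_tool --pt "-0.04 0.04 0.02 0" --pt "-0.04 0.04 0 0" --pt "-0.03 0.04 0 0" --pt "0 0.04 0 0" --pt "0 0.04 0 0" --pt "0 0 0 0" --pt "0 0 0 0" --pt "0 0 0 0"

```text
time: 7.55
eef_pos: [0.4267, 0.2206, 0.2268]
eef_rot: [3.045, 0.772, -0.001]
force: [-0.3, -0.0, 0.0]
width: 0.0949
```

```bash
python3 - <<'E'
from h import *
o=robot.get_obs();print(o["time"],o["eef_pos"],yaw(o)[0],o["force"])
t=robot.snapshot("top")[:,:,::-1];s=robot.snapshot("side")[:,:,::-1]
t=cv2.resize(t[100:300,140:440],(390,260));s=cv2.resize(s[165:365,130:430],(390,260))
cv2.imwrite("pics/e.png",np.hstack([t,s]))
E
```

```text
7.55 [0.42674602 0.22055697 0.22680844] -61.52898724855508 [-0.32432435 -0.00110455  0.00411351]
```

View pics/e.png

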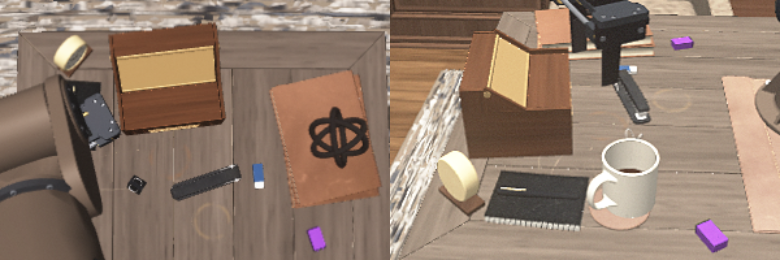

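The flap is shut with its lip at the shelf edge, the shelf is empty, the other things are where they were, and the tool is free at z=0.227 with no force on it. I'm handing in.

```bash
python3 -c "
from station import robot
print(robot.hand_in())"
```

```text
the job is handed in; nothing more can be done
None
```

The battery is in the box and the flap has fallen shut; I handed the job in at about 7.7 s of the 35 s allowed. No verdict was reported.

- **Method:** The front finger pushed the flap well open and slid sideways along it to keep it open. Meanwhile the hand turned so the rear finger pushed the battery over the shelf edge. The battery was never gripped or lifted.
- **Battery:** While the flap was still held open, the wrist picture showed the battery inside the box. Its apparent size fits it lying on the floor at z ≈ 0.027 m.
- **Flap and hand:** After I backed off, the pictures showed the flap shut and the shelf empty. The hand was clear, with about 0.3 N on the tool.
- **Other things:** The desk things looked unmoved by eye in the pictures; in the last top picture the arm hides the mug and notebook, so those two I judged from the side picture. I did not measure their positions.
- **Not measured:** I judged the flap angle from pictures and geometry only, and its contact force only from the wrist reading.
- **Disagreement:** The camera fits for the box and battery positions differed by about 1–2 mm, which the clearances allowed for.

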